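# Load the autosampler carousel and hold its locking collar on the shaft flat

### The arm

A 7-joint arm with a two-finger parallel gripper is mounted at the origin on the work surface. World frame = base frame: x ahead of the robot, y to its left, z up, the work surface at z = 0. Lengths are in m, angles in rad, forces in N, time in s.
With the tool pointing down it reaches from about 0.35 to 0.9 m from the base axis. Payload 8.1 kg.
Tool frame: the origin (TCP) lies midway between the tips of the shut fingers; the grasp point (between the pads) lies 19 mm behind it; z points along the fingers, y is the line along which they close (so a half turn about z gives the same grasp; the last joint's range is limited). The gripper opens to 85 mm and grips with 20 to 120 N. Pads are 22 mm wide; open, the fingers measure 114 mm over their backs; the gripper's body (76 mm by 85 mm) begins 54 mm behind the grasp point. The pads swing forward as they close: fully open they stand 13 mm farther back than shut.
Start: joints at [-1.212, 0.434, 0.025, 1.573, -0.012, 1.134, -0.075], TCP at [0.279, 0.56, 0.231] pointing down, gripper open.
Joint ranges: [-2.62, 2.62], [-0.44, 2.09], [-1.27, 1.32], [0.08, 2.57], [-1.32, 4.46], [0.12, 2], [-2.74, 2.74]. Speed limits (rad/s): [2.22, 2.22, 3.01, 3.01, 3.14, 3.14, 3.14].

### API

Orientations are given as a unit quaternion [x, y, z, w].
In Python, from cell import ctrl gives the robot as it stands.
- The arm moves only by the tool step_arm, never from a script. Its argument "rows" is a list of rows, each a list of 6 numbers: the shift along the tool's x, y, z in m, then the turn, a rotation vector about the tool's x, y, z in rad. A call has 1 to 8 rows; each row shifts and turns the commanded pose from where the row before left it, along the tool's axes as they then stand; what a row does not reach is not made up. A row lasts 1/8 s, in which the tool goes at most 62.5 mm and 10.7 degrees, less where a joint would pass 70% of its speed; a pose out of reach is approached as far as the arm can. A call with a gripper value outside its range is refused whole. "jaw" is the closure, from -1 (fully open) to 1 (shut), so that 0 is half open, set as the call begins (left out, the last holds). The fingers move at their own pace and stop on an object; "grip_force" is the grip in N (left out, the last holds). Time passes only in rows, so rows that do not move let the fingers close. It gives the time, the measured TCP pose, the force, the opening and the grip force at its end, in the units of the state.
- ctrl.sense(): the state, without advancing time (a new reading comes with each control period).
- ctrl.capture(name): name is "scene" or "top" or "wrist"; returns a dict with "img" (400x640x3 uint8, red, green, blue), "range_z" (400x640 float32, m along the optical axis (not along the pixel's ray), 0 where there is no reading), "fx", "fy", "cx", "cy" (pixels), "R" (3x3) and "t" (3): a world point X has camera coordinates R X + t. Camera axes: x right, y down, z forward; pixel columns grow to the right and rows downward; lengths in m; the calibration is good to about 2 mm. A picture is of the moment at which its call begins.
- ctrl.finish_job(): hands the job in; it is judged then, once.
Trained networks look in the newest picture that a camera, given by its name, has taken for a name from the list of things; names that differ only in an ending like _2 or _b are one class to them, and where a whole thing is asked for, a point or a joint stands for the part that bears it (a point fixed in the world has none). Each returns a list of dicts, best first, with "p" (0 to 1); they miss things now and then, are a little off and sometimes report something else, mostly with a low value. They report only what shows in the picture. A call takes as long as a camera call. They do not tell look-alikes from the thing itself.
- ctrl.look_for(camera, label): "pixel" ([column, row] in pixels, amid what is visible of it).
- ctrl.outline_of(camera, label): "region" (400x640 bool, what is visible of it) and "pixel" ([column, row] in pixels, amid what is visible of it).
The state is a dict: "time_s": time; "joints": joint angles; "dq": joint speeds; "effort": joint torques, N m; "position": TCP position; "eef_rot": TCP orientation; "contact_force": force on the tool from outside, world axes, zero at the start; "moment": the same for the moment, N m; "grip_width": finger opening in m; "grasp_force": force on a finger pad.
Only numpy, scipy, OpenCV 4.12 (cv2) and the standard library are available. Lean on these libraries where they do the work, as an engineer would, in place of code of your own. Each camera call takes 0.05 s, during which the arm holds its last target. There are 200 camera calls.

### The job

Drop the two loose vials, one by one, into the two empty cups of the sample carousel so that each stands on the floor of its own cup. Then feel for the flat on the carousel's drive shaft, turn the shaft so that the flat faces the white home mark, and put the collar over the shaft with its thumb screw on that flat, fully home on the hub and pointing along the home mark. Finish still gripping the collar there, ready for the screw to be tightened, and do not knock the solvent bottle or the jar about.

Things in the scene. Friction and masses are not known exactly. Their poses are not given: they have to be found in the camera images.
- carousel: Sample carousel, fixed, does not turn: white housing 236 mm across, grey disc on it (radius 112 mm, top at z 54 mm) with six cups on an 85 mm radius, at 30, 90 .. 330 degrees counter-clockwise from its +x. Those at 90 and 330 degrees are empty; the others hold fixed vials (tops at z 133 mm). Origin: centre of the underside, on the shaft axis. Its own -x is the home direction.
- home (a point): Home mark: middle of a white bar on the disc, 60 mm long, 8 mm wide, pointing from the hub outwards, 78 mm from the shaft axis along the carousel's -x, z 57 mm. Beyond it at the rim stands a dark index block, 16 mm wide, top at z 68 mm.
- seat (a point): Centre of the top of the hub (38 mm across), on the vertical shaft axis, 85 mm above the bench, 31 mm above the disc; axes as the carousel's (-x = home). The collar ends up standing here.
- shaft_top (a point): Top centre of the steel drive shaft, on its axis, 50 mm above the seat. Shaft 26 mm diameter, with ONE flat along its height, 7 mm off the axis, 22 mm wide: 20 mm thick across the flat. Top 4 mm tapers in by 2.5 mm. It turns against 0.03 N m friction and stays put. The flat's direction is not reported (this point does not turn): it starts 0.4 to 2.0 rad counter-clockwise of home seen from above.
- cup_a (a point): Centre of the inner floor of one empty cup (58 mm above the bench). Bore 25 mm diameter, 29 mm deep, flared at the mouth (31 mm across); outside 37 mm across at the rim.
- cup_b (a point): Centre of the inner floor of the other empty cup, same make.
- vial_1: A loose amber vial with an aluminium cap, 22 mm diameter, 75 mm tall (glass to 62 mm, cap above 64 mm, 21 mm across), 35 g. Origin: centre of its underside, z up. Starts upright in a hole of the white rack, 30 mm deep in it, 10 mm above the bench.
- vial_2: The other loose vial, same make.
- rack: White block 60 x 120 x 40 mm (x, y, z), fixed, with two holes at y = +30 and -30 mm, a vial in each. Origin: centre of the underside. Starts left or right of the carousel.
- collar: Aluminium collar lying on the bench, bore upright: 44 mm outside diameter, 30 mm high, 140 g. D-shaped bore, 29 mm diameter, flat 8.2 mm off the axis on the screw's side: it drops onto the shaft only with the screw on the shaft's flat (within about 7 degrees). Origin: centre of the underside, z along the bore; the screw sticks out along its -x. Starts across the carousel from the rack.
- screw (a point): Outer end of the collar's dark thumb screw (12 mm diameter head), 40 mm from the bore's axis along the collar's -x, 17 mm above its underside.
- bottle: Bystander: a clear solvent bottle, 68 mm across, 160 mm tall, blue cap. Origin: centre of the underside.
- jar: Bystander: an amber jar, 64 mm across, 100 mm tall, black lid. Origin: centre of the underside.
Not all that is in view belongs to the job. Leave any blue look-alike of the vial_1 alone.

How it is judged:
By the outcome, as a careful person would: the job done as asked, in the order asked, and still so for the second after the job is handed in, while the arm keeps its last pose, push and grip.
It also fails if it takes over 72 s, if anything falls off the work surface, if the arm or the gripper's body presses on something with over 40 N, if the wrist force passes 120 N, or if a joint passes its speed limit or range.

## Working session

There is one attempt and no reset: what is moved stays moved. The work goes in short steps, Python scripts to look and compute and a tool call to move; the robot and the scene stay as the last step left them, time stands still between calls to the robot, and variables do not carry over. Pictures are saved under pics/ and viewed, at most 10 in all, crops included, and the job is handed in when it is done.

Besides the shell and the picture viewer there is one more tool, called as a command line: name --pt "numbers of a row" for each row, then --argument value for the rest. step_arm: Moves the arm, as the interface text tells. Its arguments: {"type":"object","properties":{"rows":{"type":"array","items":{"type":"array","items":{"type":"number"}}},"jaw":{"type":"number"},"grip_force":{"type":"number"}},"required":["rows"]}

```bash
mkdir -p pics; ls
python3 - <<'E'
from cell import ctrl
import cv2,numpy as np
s=ctrl.sense();print({k:np.round(v,3).tolist() for k,v in s.items()})
ims=[]
for n in("scene","top"):
    c=ctrl.capture(n);ims.append(c["img"]);print(n,c["fx"],c["cx"],c["cy"],np.round(c["R"],3).tolist(),np.round(c["t"],3))
    for l in("carousel","vial_1","rack","collar","screw","bottle","jar","home","cup_a"):
        for d in ctrl.look_for(n,l)[:6]:
            u,v=map(int,d["pixel"]);z=c["range_z"][v,u]
            P=c["R"].T@(np.array([(u-c["cx"])/c["fx"]*z,(v-c["cy"])/c["fy"]*z,z])-c["t"])
            print(l,round(d["p"],2),u,v,np.round(P,3))
    cv2.imwrite(f"pics/{n}.png",c["img"][:,:,::-1])
E
```

```text
pics
{'time_s': 0.0, 'joints': [-1.212, 0.435, 0.025, 1.574, -0.012, 1.134, -0.075], 'dq': [-0.001, -0.001, 0.002, 0.001, 0.001, 0.002, 0.0], 'effort': [0.001, -67.047, 1.026, -31.62, 0.016, 0.013, -0.0], 'position': [0.278, 0.559, 0.231], 'eef_rot': [0.229, 0.973, -0.001, -0.0], 'contact_force': [0.028, 0.328, 0.264], 'moment': [0.016, -0.037, 0.002], 'grasp_force': 0.0, 'grip_width': 0.085}
scene 446.46140818549657 316.3080755049229 201.29127704375236 [[0.743, 0.669, -0.013], [0.374, -0.431, -0.822], [-0.555, 0.606, -0.57]] [-0.398 -0.091  1.513]
carousel 0.66 335 237 [ 0.629 -0.034  0.086]
vial_1 0.66 334 238 [ 0.627 -0.034  0.082]
vial_1 0.62 224 265 [ 0.489 -0.267  0.071]
vial_1 0.56 247 289 [ 0.569 -0.269  0.048]
vial_1 0.55 202 279 [ 0.48  -0.325  0.063]
vial_1 0.54 193 263 [ 0.404 -0.299  0.047]
rack 0.7 213 289 [ 0.502 -0.315  0.038]
collar 0.47 378 185 [0.518 0.309 0.025]
screw 0.76 379 186 [0.52  0.313 0.02 ]
bottle 0.82 406 195 [0.664 0.229 0.092]
jar 0.7 278 301 [ 0.671 -0.268  0.081]
home 0.81 333 234 [0.591 0.004 0.053]
home 0.68 407 196 [0.665 0.234 0.086]
cup_a 0.59 336 234 [0.597 0.01  0.052]
top 486.7886704585035 311.3494729270233 199.2336816205194 [[-0.029, -1.0, 0.0], [-0.994, 0.029, -0.106], [0.106, -0.003, -0.994]] [0.01  0.529 1.231]
carousel 0.35 183 212 [ 0.508  0.335 -0.002]
vial_1 0.68 426 248 [ 0.395 -0.287  0.061]
vial_1 0.66 437 215 [ 0.475 -0.312  0.085]
vial_1 0.49 410 187 [ 0.551 -0.256  0.052]
rack 0.76 424 217 [ 0.474 -0.29   0.041]
rack 0.52 300 180 [0.572 0.022 0.085]
collar 0.71 182 213 [0.505 0.336 0.002]
screw 0.55 183 215 [0.5   0.332 0.007]
bottle 0.76 205 153 [0.64  0.25  0.118]
jar 0.64 405 149 [ 0.64  -0.24   0.097]
home 0.6 301 180 [0.572 0.02  0.083]
cup_a 0.66 298 176 [0.575 0.026 0.129]
```

View pics/top.png

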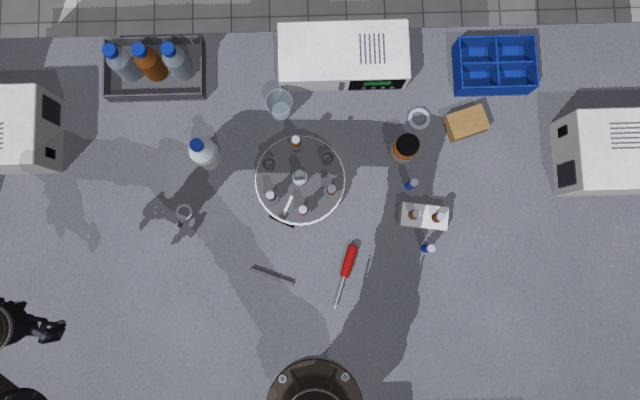

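View pics/scene.png

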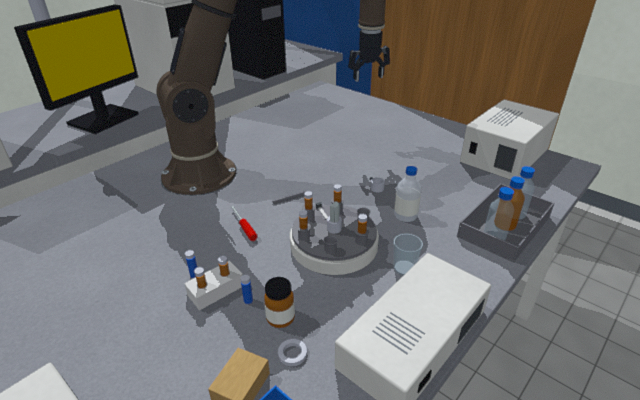

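The top view shows the carousel at (300,178), with its home bar at (288,205). The rack is at (424,217) with amber vials at (414,214) and (437,215), and the blue decoys are at (411,184) and (428,248). The collar is at (184,212); the loose ring at (419,118) is a decoy. The bottle is at (203,152) and the jar at (405,147).

```bash
cat > h.py <<'E'
import numpy as np,cv2
from cell import ctrl
def cloud(c):
    z=c["range_z"];v,u=np.mgrid[:400,:640]
    p=np.stack([(u-c["cx"])/c["fx"]*z,(v-c["cy"])/c["fy"]*z,z],-1)
    P=(p-c["t"])@c["R"]; P[z==0]=np.nan
    return P
def proj(c,X):
    q=c["R"]@np.asarray(X,float)+c["t"]; return c["fx"]*q[0]/q[2]+c["cx"],c["fy"]*q[1]/q[2]+c["cy"]
def clusters(P,zlo,zhi,x0,x1,y0,y1,amin=4):
    m=(P[...,2]>zlo)&(P[...,2]<zhi)&(P[...,0]>x0)&(P[...,0]<x1)&(P[...,1]>y0)&(P[...,1]<y1)
    n,l=cv2.connectedComponents(m.astype(np.uint8))
    return [(np.argwhere(l==i).mean(0)[::-1].round(1).tolist(),int((l==i).sum()),np.nanmedian(P[l==i],0).round(4).tolist(),((P[l==i].max(0)+P[l==i].min(0))/2).round(4).tolist()) for i in range(1,n) if (l==i).sum()>=amin]
E
python3 - <<'E'
from h import *
for n in("top","scene"):
    c=ctrl.capture(n);P=cloud(c);print(n)
    for nm,a in dict(caps=(.122,.142,.45,.72,-.13,.16),vials=(.076,.095,.35,.6,-.4,-.15),rack=(.034,.046,.35,.6,-.4,-.15),collar=(.022,.036,.4,.6,.2,.45),tall=(.09,.2,.55,.75,-.4,.4)).items():
        for k in clusters(P,*a): print(nm,*k)
    if n=="top":
        i=c["img"];a=cv2.resize(i[160:260,130:230],None,fx=4,fy=4,interpolation=2);b=cv2.resize(i[120:240,250:350],None,fx=4,fy=4,interpolation=2)[:400]
        np.save("pics/top_d.npy",P);cv2.imwrite("pics/crop1.png",np.hstack([a,b])[:,:,::-1])
E
```

```text
top
caps [295.5, 139.5] 62 [0.6633, 0.0295, 0.1329] [0.6642, 0.0294, 0.1318]
caps [298.8, 173.5] 83 [0.5793, 0.0233, 0.1345] [0.5817, 0.0233, 0.1312]
caps [331.4, 188.7] 62 [0.5412, -0.0521, 0.1331] [0.5416, -0.0521, 0.1305]
caps [269.9, 194.9] 64 [0.531, 0.0933, 0.1332] [0.5311, 0.0933, 0.1312]
caps [302.5, 209.4] 60 [0.4951, 0.0171, 0.1333] [0.4954, 0.0171, 0.1317]
vials [413.6, 182.2] 5 [0.5596, -0.2592, 0.0778] [0.5584, -0.2616, 0.0781]
vials [416.1, 183.4] 7 [0.5569, -0.2667, 0.0776] [0.5558, -0.2665, 0.0774]
vials [416.1, 213.5] 60 [0.4806, -0.2613, 0.0847] [0.4805, -0.2614, 0.0837]
vials [440.3, 216.2] 61 [0.4725, -0.3209, 0.0843] [0.4726, -0.3204, 0.0828]
rack [408.8, 186.2] 9 [0.5528, -0.2546, 0.0369] [0.5563, -0.2578, 0.0386]
rack [423.8, 216.3] 911 [0.4748, -0.2913, 0.0396] [0.477, -0.2916, 0.0399]
rack [424.4, 248.5] 8 [0.3942, -0.2863, 0.0414] [0.3941, -0.2883, 0.0395]
collar [183.9, 212.6] 153 [0.5022, 0.3245, 0.0307] [0.5053, 0.3236, 0.0287]
collar [179.9, 224.3] 15 [0.4749, 0.3357, 0.0242] [0.4739, 0.3358, 0.0265]
tall [407.7, 144.3] 413 [0.6513, -0.2461, 0.0995] [0.6
[... 874 characters left out ...]
, 0.0835] [0.4732, -0.324, 0.0814]
rack [213.1, 280.9] 821 [0.4846, -0.2972, 0.0389] [0.4766, -0.2945, 0.04]
rack [191.9, 265.5] 33 [0.4024, -0.3027, 0.0392] [0.3991, -0.2988, 0.0401]
rack [246.8, 290.7] 38 [0.5668, -0.269, 0.0399] [0.5627, -0.2657, 0.0398]
collar [377.1, 181.7] 90 [0.506, 0.3199, 0.0275] [0.5031, 0.3223, 0.027]
tall [409.5, 182.8] 479 [0.6608, 0.2479, 0.1153] [0.6558, 0.2548, 0.1261]
tall [334.6, 211.1] 167 [0.5862, 0.0145, 0.1172] [0.584, 0.0211, 0.1132]
tall [305.4, 220.2] 46 [0.5518, -0.0565, 0.1139] [0.5526, -0.0559, 0.1124]
tall [362.1, 223.3] 153 [0.6687, 0.0217, 0.116] [0.6647, 0.0267, 0.1117]
tall [277.8, 287.3] 467 [0.6555, -0.2518, 0.0987] [0.653, -0.2496, 0.0965]
```

View pics/crop1.png

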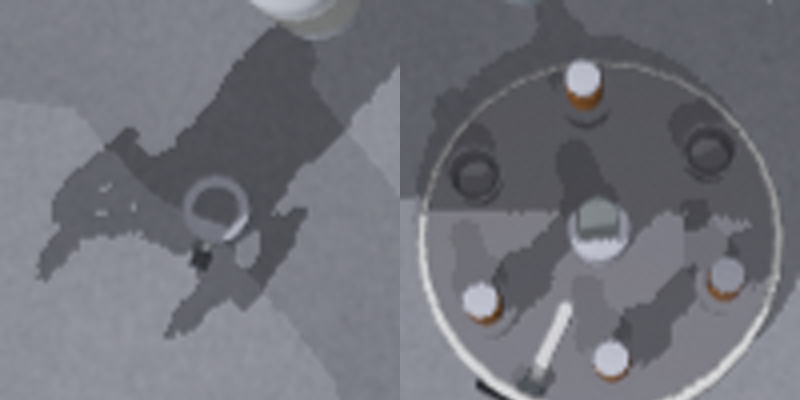

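The vial crop shows the flat-topped hub with a D-shaped shaft at (598,225), the home bar pointing down-left from (565,310) to (535,380), and the collar at (215,208) with its dark screw at (200,260). Vial candidates: amber (414,214) and (437,215) in the rack, and blue (411,184) and (428,248). I choose the amber ones.

Estimates: carousel centre (.579,.022), yaw −25.9°. Home points to 154° and the empty cups lie at 64° and −56°.

```bash
cat >> h.py <<'E'
from scipy.spatial.transform import Rotation as Ro
C=np.array([.579,.022]);YAW=-25.9
def heading():
    R=Ro.from_quat(ctrl.sense()["eef_rot"]).as_matrix();return np.degrees(np.arctan2(R[1,1],R[0,1])),R
def plan(*targets,step=.055,turn=9.5,lvl=True):
    """targets: (x,y,z,heading deg); prints rows"""
    s=ctrl.sense();h,R0=heading();p=np.array(s["position"]);rows=[]
    R=Ro.from_matrix(R0)
    for x,y,z,H in targets:
        q=np.array([x,y,z]);a=np.radians(H)
        T=Ro.from_matrix(np.array([[-np.sin(a),np.cos(a),0],[np.cos(a),np.sin(a),0],[0,0,-1]]).T)
        rv=(R.inv()*T).as_rotvec()
        n=max(1,int(np.ceil(np.linalg.norm(q-p)/step)),int(np.ceil(np.degrees(np.linalg.norm(rv))/turn)))
        for i in range(n):
            rows.append(np.r_[R.inv().apply((q-p)/n),rv/n].round(4).tolist());R=R*Ro.from_rotvec(rv/n)
        p=q
    print(len(rows),"heading",round(h,1),"t",s["time_s"])
    for i in range(0,len(rows),8):print(str(rows[i:i+8]).replace(" ",""))
E
python3 -c "
from h import *
plan((.45,-.05,.22,-35),(.481,-.263,.15,-56))"
```

```text
17 heading 63.5 t 1.1
[[-0.0354,-0.0391,0.0009,0.0,-0.0,0.1433],[-0.0407,-0.0336,0.0009,0.0,-0.0,0.1433],[-0.045,-0.0275,0.0009,0.0,-0.0,0.1433],[-0.0485,-0.0208,0.0009,0.0,-0.0,0.1433],[-0.051,-0.0136,0.0009,0.0,-0.0,0.1433],[-0.0524,-0.0062,0.0009,0.0,-0.0,0.1433],[-0.0527,0.0013,0.0009,0.0,-0.0,0.1433],[-0.052,0.0089,0.0009,0.0,-0.0,0.1433]]
[[-0.0502,0.0162,0.0009,0.0,-0.0,0.1433],[-0.0474,0.0232,0.0009,0.0,-0.0,0.1433],[-0.0436,0.0297,0.0009,0.0,-0.0,0.1433],[-0.0389,0.0356,0.0009,0.0,-0.0,0.1433],[-0.0313,0.0295,0.014,-0.0,0.0,0.0733],[-0.0291,0.0317,0.014,-0.0,0.0,0.0733],[-0.0267,0.0338,0.014,-0.0,0.0,0.0733],[-0.0241,0.0356,0.014,-0.0,0.0,0.0733]]
[[-0.0215,0.0373,0.014,-0.0,0.0,0.0733]]
```

step_arm --pt "-0.035 -0.039 0.001 0 0 0.143" --pt "-0.041 -0.034 0.001 0 0 0.143" --pt "-0.045 -0.0275 0.001 0 0 0.143" --pt "-0.0485 -0.021 0.001 0 0 0.143" --pt "-0.051 -0.0136 0.001 0 0 0.143" --pt "-0.0524 -0.006 0.001 0 0 0.143" --pt "-0.0527 0.001 0.001 0 0 0.143" --pt "-0.052 0.009 0.001 0 0 0.143" --jaw -0.1 --grip_force 20

```text
time_s: 2.1
position: [0.3932, 0.1515, 0.2236]
eef_rot: [0.721, 0.693, 0.001, -0.0]
contact_force: [1.8, 0.7, -0.6]
grip_width: 0.0471
grasp_force: 0.0
```

step_arm --pt "-0.05 0.016 0.001 0 0 0.143" --pt "-0.047 0.023 0.001 0 0 0.143" --pt "-0.0436 0.03 0.001 0 0 0.143" --pt "-0.039 0.0356 0.001 0 0 0.143" --pt "-0.031 0.0295 0.014 0 0 0.073" --pt "-0.029 0.032 0.014 0 0 0.073" --pt "-0.027 0.034 0.014 0 0 0.073" --pt "-0.046 0.073 0.014 0 0 0.147"

```text
time_s: 3.1
position: [0.4817, -0.238, 0.1667]
eef_rot: [0.956, 0.294, 0.0, -0.001]
contact_force: [0.9, 1.3, 0.5]
grip_width: 0.0469
grasp_force: 0.0
```

Run:
```python
from h import *
c=ctrl.capture("wrist");P=cloud(c)
print(np.round(c["t"],3),np.round(-c["R"].T@c["t"],3))
for k in clusters(P,.074,.095,.4,.6,-.4,-.15): print(*k)
for d in ctrl.look_for("wrist","vial_1"):
    print(d)
cv2.imwrite("pics/w1.png",c["img"][:,:,::-1])
plan((.481,-.263,.15,-56))
s=ctrl.sense();print(s["position"],s["grip_width"])
```

```text
[-0.468  0.238  0.386] [ 0.538 -0.201  0.308]
[424.2, 124.4] 5 [0.5674, -0.2656, 0.0743] [0.5672, -0.265, 0.0745]
[427.8, 126.0] 5 [0.568, -0.2681, 0.0742] [0.5678, -0.2683, 0.0742]
[423.9, 131.2] 11 [0.5634, -0.2679, 0.0743] [0.5637, -0.2681, 0.0749]
[416.8, 137.5] 4 [0.5573, -0.2668, 0.0744] [0.5571, -0.2666, 0.0743]
[421.1, 142.5] 8 [0.5563, -0.2713, 0.0741] [0.5561, -0.2718, 0.0745]
[353.5, 222.2] 655 [0.4818, -0.2641, 0.0833] [0.4809, -0.2651, 0.0796]
[418.9, 265.0] 35 [0.4816, -0.3261, 0.0826] [0.4804, -0.3271, 0.0791]
[325.0, 313.4] 5 [0.4005, -0.2936, 0.0741] [0.4004, -0.2938, 0.0741]
[331.0, 312.5] 4 [0.4042, -0.2973, 0.0743] [0.404, -0.2974, 0.0743]
{'pixel': [351.6, 212.9], 'p': 0.97}
{'pixel': [324.4, 299.5], 'p': 0.89}
{'pixel': [404.8, 243.1], 'p': 0.72}
{'pixel': [407.8, 129.4], 'p': 0.67}
1 heading -56.4 t 3.2
[[-0.0094,0.0151,0.017,0.0038,0.0028,-0.007]]
[ 0.48051311 -0.24510491  0.16694335] 0.047207577946310766
```

View pics/w1.png

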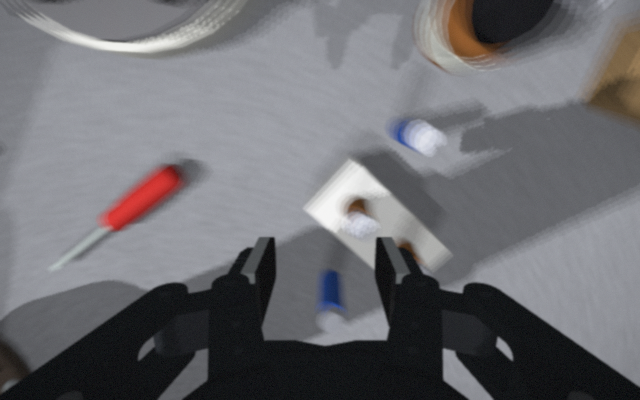

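The wrist view is blurred by motion. It shows the rack at (375,215), the wanted amber vial's cap at (355,222), and blue decoys at (420,138) and (330,300). The position (.4815,−.2635) is confirmed.

step_arm --pt "0 0 0 0 0 0" --pt "0 0 0 0 0 0"

```text
time_s: 3.45
position: [0.4815, -0.2366, 0.1674]
eef_rot: [0.955, 0.296, 0.0, -0.0]
contact_force: [0.7, -0.3, -0.0]
grip_width: 0.0469
grasp_force: 0.0
```

Run:
```python
from h import *
c=ctrl.capture("wrist");P=cloud(c)
for k in clusters(P,.080,.095,.4,.6,-.4,-.15,20): print(*k)
plan((.4815,-.2635,.11,-56),(.4815,-.2635,.048,-56))
print(ctrl.sense()["position"])
```

```text
[355.4, 223.7] 590 [0.4814, -0.2647, 0.0833] [0.4809, -0.2651, 0.0825]
[420.8, 267.5] 37 [0.4806, -0.3267, 0.0829] [0.4801, -0.3272, 0.0827]
4 heading -55.6 t 3.5
[[-0.0077,0.0111,0.0287,-0.0003,-0.0005,0.0035],[-0.0076,0.0112,0.0287,-0.0003,-0.0005,0.0035],[0.0,-0.0,0.031,0.0,0.0,0.0],[0.0,-0.0,0.031,0.0,0.0,0.0]]
[ 0.48155149 -0.23650591  0.16746462]
```

step_arm --pt "-0.008 0.0115 0.029 0 0 0.003" --pt "-0.0078 0.0115 0.029 0 0 0.003" --pt "0 0 0.031 0 0 0" --pt "0 0 0.031 0 0 0" --pt "0 0 0 0 0 0"

```text
time_s: 4.12
position: [0.4802, -0.264, 0.046]
eef_rot: [0.956, 0.293, -0.001, -0.001]
contact_force: [-0.8, 0.3, 0.6]
grip_width: 0.0472
grasp_force: 0.0
```

step_arm --pt "0 0 0 0 0 0" --pt "0 0 0 0 0 0" --pt "0 0 0 0 0 0" --jaw 1 --grip_force 25

```text
time_s: 4.5
position: [0.482, -0.2661, 0.0486]
eef_rot: [0.956, 0.292, 0.001, 0.001]
contact_force: [-0.8, 0.9, 7.3]
grip_width: 0.0207
grasp_force: 26.7
```

Run:
```python
from h import *
p=ctrl.sense()["position"];print(p)
b=C+.085*np.array([np.cos(np.radians(304.1)),np.sin(np.radians(304.1))]);print(b)
plan((p[0],p[1],.16,-56),(*b,.16,-56))
```

```text
[ 0.48200726 -0.26607357  0.04855505]
[ 0.62665431 -0.04838513]
8 heading -56.1 t 4.5
[[0.0001,0.0001,-0.0371,0.0005,-0.0005,-0.0004],[0.0,0.0,-0.0371,0.0005,-0.0005,-0.0004],[0.0,0.0,-0.0371,0.0005,-0.0005,-0.0004],[0.0483,-0.0199,-0.0,0.0,-0.0,0.0],[0.0483,-0.0199,-0.0,0.0,-0.0,0.0],[0.0483,-0.0199,-0.0,0.0,-0.0,0.0],[0.0483,-0.0199,-0.0,0.0,-0.0,0.0],[0.0483,-0.0199,-0.0,0.0,-0.0,0.0]]
```

step_arm --pt "0 0 -0.037 0 0 0" --pt "0 0 -0.037 0 0 0" --pt "0 0 -0.037 0 0 0" --pt "0.0483 -0.02 0 0 0 0" --pt "0.0483 -0.02 0 0 0 0" --pt "0.0483 -0.02 0 0 0 0" --pt "0.0483 -0.02 0 0 0 0" --pt "0.0483 -0.02 0 0 0 0"

```text
time_s: 5.5
position: [0.6266, -0.0466, 0.159]
eef_rot: [0.957, 0.292, 0.0, 0.0]
contact_force: [0.6, -1.5, -0.6]
grip_width: 0.0209
grasp_force: 25.9
```

step_arm --pt "0 0 0 0 0 0" --pt "0 0 0 0 0 0"

```text
time_s: 5.75
position: [0.6254, -0.0486, 0.1585]
eef_rot: [0.957, 0.292, -0.0, 0.0]
contact_force: [-0.4, -0.1, -0.5]
grip_width: 0.0215
grasp_force: 25.9
```

Run:
```python
from h import *
c=ctrl.capture("wrist");P=cloud(c)
b=C+.085*np.array([np.cos(np.radians(304.1)),np.sin(np.radians(304.1))])
for nm,a in dict(cup=(.079,.092,b[0]-.04,b[0]+.04,b[1]-.04,b[1]+.04),caps=(.125,.14,.45,.72,-.13,.16)).items():
    for k in clusters(P,*a,15): print(nm,*k)
for d in ctrl.look_for("wrist","cup_a"):print(d)
print(proj(c,(*b,.087)))
s=ctrl.sense();print(s["position"],s["grip_width"],heading()[0])
cv2.imwrite("pics/w2.png",c["img"][:,:,::-1])
```

```text
cup [326.8, 199.6] 723 [0.632, -0.0432, 0.0847] [0.6281, -0.0491, 0.0831]
caps [241.2, 91.9] 1465 [0.6647, 0.0268, 0.1312] [0.6643, 0.0272, 0.1293]
caps [177.9, 225.6] 1468 [0.5843, 0.0205, 0.1329] [0.5832, 0.0211, 0.1301]
caps [26.4, 229.6] 1333 [0.5343, 0.0899, 0.1312] [0.532, 0.0914, 0.1292]
caps [322.8, 219.6] 325 [0.6332, -0.0428, 0.133] [0.6286, -0.0471, 0.1325]
caps [116.3, 327.1] 79 [0.5012, 0.0224, 0.129] [0.4997, 0.0221, 0.1288]
{'pixel': [199.7, 171.0], 'p': 0.97}
(np.float64(324.6076736269142), np.float64(206.62927182313067))
[ 0.62508953 -0.04979385  0.15870529] 0.020964043798633886 -56.21969254161066
```

View pics/w2.png

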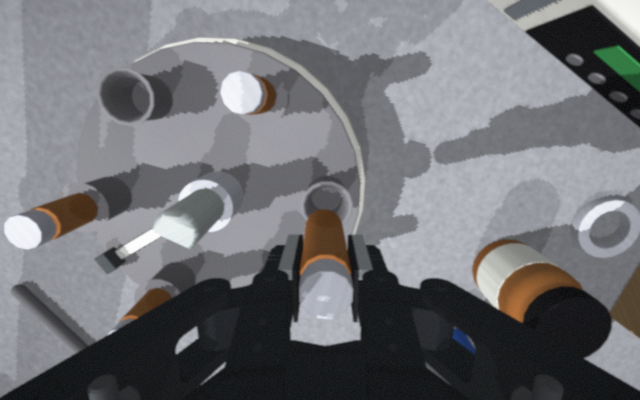

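The wrist view shows vial 1 held straight at (325,265), just in front of the empty cup's mouth at (327,195). The shaft is at (180,220) with its dark flat side facing lower left. I'll descend with a 2 mm correction.

step_arm --pt "0.002 0 0.02 0 0 0" --pt "0 0 0.015 0 0 0" --pt "0 0 0.012 0 0 0" --pt "0 0 0.011 0 0 0" --pt "0 0 0 0 0 0" --pt "0 0 0 0 0 0"

```text
time_s: 6.6
position: [0.6273, -0.0477, 0.1001]
eef_rot: [0.957, 0.291, -0.0, 0.0]
contact_force: [2.1, -3.5, -3.6]
grip_width: 0.0213
grasp_force: 24.7
```

step_arm --pt "0 0 0.002 0 0 0" --pt "0 0 0 0 0 0"

```text
time_s: 6.85
position: [0.6277, -0.0476, 0.0987]
eef_rot: [0.957, 0.291, 0.0, 0.0]
contact_force: [2.3, -3.9, 0.4]
grip_width: 0.0213
grasp_force: 25.2
```

step_arm --pt "0 0 0 0 0 0" --pt "0 0 0 0 0 0" --pt "0 0 -0.02 0 0 0" --pt "0 0 -0.03 0 0 0" --pt "0 0 -0.035 0 0 0" --jaw -0.1

```text
time_s: 7.48
position: [0.6272, -0.047, 0.1852]
eef_rot: [0.957, 0.292, -0.0, -0.0]
contact_force: [0.9, 0.8, -0.8]
grip_width: 0.0469
grasp_force: 0.0
```

Run:
```python
from h import *
s=ctrl.sense();print(s["position"],heading()[0])
for n in("wrist","top"):
    c=ctrl.capture(n);P=cloud(c)
    for k in clusters(P,.12,.15,.45,.72,-.13,.16,15): print(n,*k)
c=ctrl.capture("top")
for k in clusters(cloud(c),.076,.095,.35,.6,-.4,-.15,20): print(*k)
plan((.55,-.2,.17,-70),(.4745,-.324,.12,-80))
```

```text
[ 0.62720156 -0.04696916  0.18522834] -56.0979232389451
wrist [253.9, 98.4] 1092 [0.6647, 0.0267, 0.1313] [0.6645, 0.0272, 0.1275]
wrist [198.2, 213.6] 1234 [0.5848, 0.0205, 0.1327] [0.5823, 0.0211, 0.1277]
wrist [325.7, 215.7] 876 [0.6283, -0.0476, 0.1313] [0.6271, -0.0484, 0.1274]
wrist [66.8, 217.2] 1123 [0.5348, 0.0897, 0.131] [0.5322, 0.0913, 0.1268]
wrist [272.5, 315.0] 486 [0.5471, -0.0578, 0.1311] [0.5431, -0.058, 0.1266]
[440.4, 216.4] 61 [0.4721, -0.321, 0.0842] [0.4722, -0.321, 0.0833]
7 heading -56.1 t 7.625
[[-0.0376,0.0207,0.004,0.0004,-0.0011,0.0607],[-0.0363,0.0229,0.004,0.0004,-0.0011,0.0607],[-0.0348,0.0251,0.0041,0.0004,-0.0011,0.0607],[-0.0333,0.0272,0.0041,0.0004,-0.0011,0.0607],[-0.0378,0.0302,0.0167,0.0,0.0,0.0582],[-0.036,0.0324,0.0167,0.0,0.0,0.0582],[-0.034,0.0344,0.0167,0.0,0.0,0.0582]]
```

Vial 1 stands at z .131 like its neighbours, so it is seated. I'll keep heading −56° for vial 2.

```bash
sed -i 's/C=np.array(\[.579,.022\])/C=np.array([.580,.0215])/' h.py; python3 -c "
from h import *
plan((.4735,-.324,.14,-56))"
```

```text
6 heading -56.1 t 7.625
[[-0.0472,0.0238,0.0076,0.0004,-0.0007,-0.0003],[-0.0472,0.0238,0.0076,0.0004,-0.0007,-0.0003],[-0.0472,0.0238,0.0077,0.0004,-0.0007,-0.0003],[-0.0472,0.0238,0.0077,0.0004,-0.0007,-0.0003],[-0.0472,0.0238,0.0077,0.0004,-0.0007,-0.0003],[-0.0472,0.0238,0.0077,0.0004,-0.0007,-0.0003]]
```

step_arm --pt "-0.0472 0.0238 0.0075 0 0 0" --pt "-0.0472 0.0238 0.0075 0 0 0" --pt "-0.0472 0.0238 0.0075 0 0 0" --pt "-0.0472 0.0238 0.0075 0 0 0" --pt "-0.0472 0.0238 0.0075 0 0 0" --pt "-0.0472 0.0238 0.0075 0 0 0" --pt "0 0 0 0 0 0" --pt "0 0 0 0 0 0"

```text
time_s: 8.62
position: [0.4721, -0.323, 0.1381]
eef_rot: [0.957, 0.291, 0.0, -0.001]
contact_force: [0.6, 0.3, -0.3]
grip_width: 0.0469
grasp_force: 0.0
```

Run:
```python
from h import *
c=ctrl.capture("wrist");P=cloud(c)
for k in clusters(P,.080,.095,.4,.6,-.4,-.15,20): print(*k)
plan((.4735,-.324,.047,-56))
print(ctrl.sense()["position"])
```

```text
[326.3, 216.2] 785 [0.473, -0.3243, 0.0834] [0.4725, -0.3247, 0.0826]
2 heading -56.0 t 8.675
[[-0.0002,0.001,0.0456,-0.0004,-0.0003,-0.0001],[-0.0001,0.0009,0.0456,-0.0004,-0.0003,-0.0001]]
[ 0.47266896 -0.32231933  0.13815229]
```

step_arm --pt "0 0.001 0.03 0 0 0" --pt "0 0.001 0.03 0 0 0" --pt "0 0 0.031 0 0 0" --pt "0 0 0 0 0 0"

```text
time_s: 9.18
position: [0.4729, -0.3227, 0.0455]
eef_rot: [0.956, 0.293, -0.001, -0.002]
contact_force: [0.5, 0.3, 0.7]
grip_width: 0.0468
grasp_force: 0.0
```

step_arm --pt "0 0 0 0 0 0" --pt "0 0 0 0 0 0" --pt "0 0 0 0 0 0" --jaw 1 --grip_force 25

```text
time_s: 9.55
position: [0.474, -0.3255, 0.0485]
eef_rot: [0.957, 0.292, 0.001, 0.001]
contact_force: [-0.5, -0.3, 5.4]
grip_width: 0.0211
grasp_force: 26.3
```

Run:
```python
from h import *
p=ctrl.sense()["position"];print(p)
a=np.radians(64.1);b=C+.085*np.array([np.cos(a),np.sin(a)]);print(b)
plan((p[0],p[1],.21,-56),(*b,.21,-56))
```

```text
[ 0.47398328 -0.32552037  0.04846419]
[0.61712815 0.09796241]
12 heading -56.1 t 9.55
[[0.0001,0.0001,-0.0538,0.0006,-0.0004,-0.0005],[0.0,0.0001,-0.0538,0.0006,-0.0004,-0.0005],[0.0,0.0,-0.0538,0.0006,-0.0004,-0.0005],[0.0395,-0.0301,-0.0,0.0,0.0,0.0],[0.0395,-0.0301,-0.0,0.0,0.0,0.0],[0.0395,-0.0301,-0.0,0.0,0.0,0.0],[0.0395,-0.0301,-0.0,0.0,0.0,0.0],[0.0395,-0.0301,-0.0,0.0,0.0,0.0]]
[[0.0395,-0.0301,-0.0,0.0,0.0,0.0],[0.0395,-0.0301,-0.0,0.0,0.0,0.0],[0.0395,-0.0301,-0.0,0.0,0.0,0.0],[0.0395,-0.0301,-0.0,0.0,0.0,0.0]]
```

step_arm --pt "0 0 -0.054 0 0 0" --pt "0 0 -0.054 0 0 0" --pt "0 0 -0.054 0 0 0" --pt "0.0395 -0.03 0 0 0 0" --pt "0.0395 -0.03 0 0 0 0" --pt "0.0395 -0.03 0 0 0 0" --pt "0.0395 -0.03 0 0 0 0" --pt "0.0395 -0.03 0 0 0 0"

```text
time_s: 10.55
position: [0.5537, -0.0891, 0.2099]
eef_rot: [0.957, 0.291, 0.0, -0.0]
contact_force: [0.6, -0.4, 0.2]
grip_width: 0.0211
grasp_force: 25.2
```

step_arm --pt "0.0395 -0.03 0 0 0 0" --pt "0.0395 -0.03 0 0 0 0" --pt "0.0395 -0.03 0 0 0 0" --pt "0.0395 -0.03 0 0 0 0" --pt "0 0 0.03 0 0 0" --pt "0 0 0.02 0 0 0" --pt "0 0 0 0 0 0" --pt "0 0 0 0 0 0"

```text
time_s: 11.55
position: [0.6181, 0.0968, 0.1604]
eef_rot: [0.957, 0.291, 0.001, 0.0]
contact_force: [-0.1, -0.8, -1.0]
grip_width: 0.0209
grasp_force: 25.2
```

Run:
```python
from h import *
a=np.radians(64.1);b=C+.085*np.array([np.cos(a),np.sin(a)])
c=ctrl.capture("wrist");P=cloud(c)
for nm,k in dict(cup=(.079,.092,b[0]-.04,b[0]+.04,b[1]-.04,b[1]+.04),caps=(.125,.14,.45,.72,-.13,.16)).items():
    for k in clusters(P,*k,15): print(nm,*k)
print(ctrl.sense()["position"],ctrl.sense()["grip_width"],b)
plan((*b,.1,-56),step=.02)
```

```text
cup [320.1, 201.8] 686 [0.6213, 0.1041, 0.0846] [0.6164, 0.0977, 0.083]
caps [469.0, 229.6] 1131 [0.6643, 0.0294, 0.1312] [0.6641, 0.0275, 0.1294]
caps [323.8, 219.4] 305 [0.6258, 0.1019, 0.1328] [0.6209, 0.098, 0.1325]
caps [529.8, 325.5] 71 [0.6365, -0.0448, 0.1285] [0.6359, -0.0464, 0.1286]
[0.61820095 0.09689759 0.16057163] 0.020696736272414272 [0.61712815 0.09796241]
4 heading -56.1 t 11.6
[[-0.0001,-0.0004,0.0151,0.0001,-0.0004,-0.0005],[-0.0001,-0.0004,0.0151,0.0001,-0.0004,-0.0005],[-0.0001,-0.0004,0.0151,0.0001,-0.0004,-0.0005],[-0.0001,-0.0004,0.0151,0.0001,-0.0004,-0.0005]]
```

step_arm --pt "0 -0.0015 0.02 0 0 0" --pt "0 0 0.015 0 0 0" --pt "0 0 0.012 0 0 0" --pt "0 0 0.012 0 0 0" --pt "0 0 0.003 0 0 0" --pt "0 0 0 0 0 0"

```text
time_s: 12.35
position: [0.6169, 0.0983, 0.0974]
eef_rot: [0.957, 0.292, 0.0, 0.0]
contact_force: [0.0, 0.2, -1.1]
grip_width: 0.0209
grasp_force: 25.3
```

step_arm --pt "0 0 0 0 0 0" --pt "0 0 0 0 0 0" --pt "0 0 -0.02 0 0 0" --pt "0 0 -0.035 0 0 0" --pt "0 0 -0.04 0 0 0" --pt "-0.02 0.01 -0.02 0 0 0" --pt "0 0 0 0 0 0" --jaw -0.1

```text
time_s: 13.22
position: [0.6065, 0.077, 0.2155]
eef_rot: [0.957, 0.29, 0.002, 0.0]
contact_force: [-0.3, 0.5, 0.8]
grip_width: 0.0468
grasp_force: 0.0
```

Run:
```python
from h import *
s=ctrl.sense();print(s["position"],heading()[0])
c=ctrl.capture("wrist");P=cloud(c)
for k in clusters(P,.124,.14,.45,.72,-.13,.16,15): print(*k)
c2=ctrl.capture("top");P2=cloud(c2)
for k in clusters(P2,.124,.14,.45,.72,-.13,.16,15): print("top",*k)
plan((*C,.19,40))
u,v=map(int,proj(c,(*C,.12)));print(u,v)
v0=max(0,v-60);u0=max(0,u-80)
cv2.imwrite("pics/w3.png",cv2.resize(c["img"][v0:v0+120,u0:u0+160],None,fx=5,fy=5,interpolation=2)[:600,:800,::-1])
```

```text
[0.60652739 0.0769847  0.21550477] -56.2572138554272
[425.0, 174.8] 711 [0.6641, 0.0288, 0.1312] [0.6641, 0.0278, 0.1287]
[307.0, 176.5] 680 [0.6166, 0.098, 0.1312] [0.616, 0.0977, 0.1285]
[362.1, 264.9] 620 [0.5817, 0.0259, 0.1328] [0.5818, 0.0228, 0.1297]
[471.5, 266.5] 637 [0.6273, -0.0459, 0.1311] [0.6268, -0.0481, 0.1289]
[312.6, 339.2] 166 [0.5029, 0.0194, 0.1283] [0.4998, 0.0169, 0.1284]
top [297.2, 140.4] 27 [0.6593, 0.0256, 0.133] [0.6629, 0.027, 0.1313]
top [327.4, 153.8] 61 [0.6258, -0.0454, 0.1324] [0.6264, -0.0463, 0.1312]
top [298.9, 173.4] 82 [0.5801, 0.0231, 0.1344] [0.5821, 0.0233, 0.1322]
top [331.2, 188.7] 61 [0.5412, -0.0522, 0.1324] [0.5415, -0.0521, 0.1323]
top [272.9, 195.3] 15 [0.5305, 0.0862, 0.1331] [0.5306, 0.0862, 0.1336]
top [302.4, 209.4] 60 [0.4952, 0.018, 0.1332] [0.4953, 0.0171, 0.1315]
11 heading -56.1 t 13.325
[[-0.0049,0.0031,0.0021,0.0001,-0.0001,-0.1525],[-0.0053,0.0023,0.0021,0.0001,-0.0001,-0.1525],[-0.0056,0.0015,0.0021,0.0001,-0.0001,-0.1525],[-0.0057,0.0006,0.0021,0.0001,-0.0001,-0.1525],[-0.0058,-0.0003,0.0021,0.0001,-0.0001,-0.1525],[-0.0056,-0.0012,0.0021,0.0001,-0.0001,-0.1525],[-0.0054,-0.002,0.0021,0.0001,-0.0001,-0.1525],[-0.005,-0.0028,0.0021,0.0001,-0.0001,-0.1525]]
[[-0.0046,-0.0035,0.0021,0.0001,-0.0001,-0.1525],[-0.004,-0.0042,0.0021,0.0001,-0.0001,-0.1525],[-0.0033,-0.0047,0.0021,0.0001,-0.0001,-0.1525]]
362 262
```

View pics/w3.png

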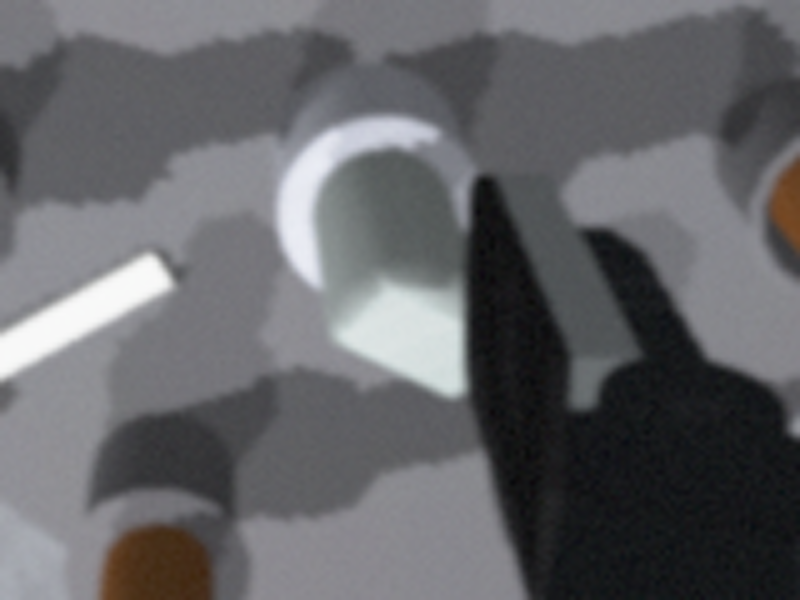

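Both vials now read z .131 at their cups. In the crop, the shaft's flat edge runs from (335,340) to (455,395), and the home bar runs from (160,265) down-left. I'll back-project the edge.

Run:
```python
from h import *
c=ctrl.capture("wrist")
def bp(u,v,z):
    o=-c["R"].T@c["t"];d=c["R"].T@np.array([(u-c["cx"])/c["fx"],(v-c["cy"])/c["fy"],1]);return o+d*(z-o[2])/d[2]
a=bp(282+335/5,202+340/5,.135);b=bp(282+455/5,202+395/5,.135);d=b-a
print(a,b,np.linalg.norm(d),np.degrees(np.arctan2(d[1],d[0])))
a=bp(282+160/5,202+265/5,.057);b=bp(282,202+365/5,.057);d=b-a
print("home",np.degrees(np.arctan2(d[1],d[0])))
plan((*C,.19,190-180))
```

```text
[0.57428391 0.03582638 0.135     ] [0.57685414 0.01543472 0.135     ] 0.02055300061329724 -82.81613337254853
home 158.00612463819255
7 heading -56.1 t 13.375
[[-0.0077,0.0049,0.0031,-0.0001,-0.0001,-0.1647],[-0.0084,0.0036,0.0031,-0.0001,-0.0001,-0.1647],[-0.0088,0.0021,0.0031,-0.0001,-0.0001,-0.1647],[-0.0091,0.0006,0.0031,-0.0001,-0.0001,-0.1647],[-0.0091,-0.0008,0.0032,-0.0001,-0.0001,-0.1647],[-0.0088,-0.0023,0.0032,-0.0001,-0.0001,-0.1647],[-0.0083,-0.0037,0.0032,-0.0001,-0.0001,-0.1647]]
```

Flat normal ≈ 187°, about 33° ccw of home (0.57 rad), which is within the given range. I'll grip across it at heading 7° to feel it. TCP is 3 mm off axis because the D is asymmetric.

Run:
```python
from h import *
plan((.583,.022,.175,7),(.583,.022,.1,7),step=.035)
```

```text
10 heading -56.1 t 13.375
[[-0.0073,0.0051,0.0053,-0.0001,-0.0001,-0.1572],[-0.008,0.0039,0.0053,-0.0001,-0.0001,-0.1572],[-0.0085,0.0026,0.0053,-0.0001,-0.0001,-0.1572],[-0.0088,0.0012,0.0053,-0.0001,-0.0001,-0.1572],[-0.0089,-0.0002,0.0053,-0.0001,-0.0001,-0.1572],[-0.0087,-0.0016,0.0053,-0.0001,-0.0001,-0.1572],[-0.0084,-0.0029,0.0053,-0.0001,-0.0001,-0.1572],[-0.0,-0.0,0.025,0.0,-0.0,0.0]]
[[-0.0,-0.0,0.025,0.0,-0.0,0.0],[-0.0,-0.0,0.025,0.0,-0.0,0.0]]
```

step_arm --pt "-0.0073 0.005 0.005 0 0 -0.157" --pt "-0.008 0.004 0.005 0 0 -0.157" --pt "-0.0085 0.0026 0.005 0 0 -0.157" --pt "-0.0088 0.0012 0.005 0 0 -0.157" --pt "-0.009 0 0.005 0 0 -0.157" --pt "-0.0087 -0.0016 0.005 0 0 -0.157" --pt "-0.0084 -0.003 0.005 0 0 -0.157" --pt "0 0 0 0 0 0"

```text
time_s: 14.38
position: [0.5826, 0.0206, 0.1762]
eef_rot: [0.664, 0.748, -0.001, -0.001]
contact_force: [0.5, 0.1, 0.4]
grip_width: 0.0473
grasp_force: 0.0
```

Run:
```python
from h import *
c=ctrl.capture("wrist");P=cloud(c)
for k in clusters(P,.124,.14,.45,.72,-.13,.16,15): print(*k)
m=(P[...,2]>.133)&(P[...,2]<.14)&(np.hypot(P[...,0]-.58,P[...,1]-.02)<.03)
q=P[m];print(len(q),q.min(0),q.max(0))
g=np.hypot(P[...,0]-.58,P[...,1]-.0215);h=(abs(P[...,2]-.0843)<.004)&(g<.025);q=P[h];print("hub",len(q),q.min(0),q.max(0))
print(ctrl.sense()["position"]);plan((.583,.022,.1,7),step=.027)
```

```text
[248.6, 89.6] 1212 [0.5323, 0.0912, 0.1313] [0.5316, 0.091, 0.1289]
[400.0, 96.6] 1190 [0.6152, 0.0973, 0.1312] [0.6157, 0.0972, 0.1289]
[182.1, 211.7] 1010 [0.4958, 0.016, 0.1313] [0.4945, 0.0147, 0.1286]
[323.0, 217.3] 1145 [0.5809, 0.0233, 0.1329] [0.5818, 0.0211, 0.1297]
[455.9, 223.5] 979 [0.6625, 0.0281, 0.1311] [0.6632, 0.0271, 0.1287]
[375.0, 321.9] 654 [0.6245, -0.0472, 0.131] [0.6252, -0.0487, 0.1286]
[265.2, 319.5] 84 [0.551, -0.0544, 0.1308] [0.5506, -0.0552, 0.1282]
540 [0.5732017  0.01010427 0.13300377] [0.58993513 0.03242725 0.13542059]
hub 926 [0.56026281 0.0037003  0.08031024] [0.59783854 0.03981077 0.08814657]
[0.58297608 0.02125264 0.17658056]
3 heading 6.7 t 14.425
[[0.0002,0.0001,0.0255,-0.0005,-0.0002,-0.0019],[0.0002,0.0001,0.0255,-0.0005,-0.0002,-0.0019],[0.0002,0.0,0.0255,-0.0005,-0.0002,-0.0019]]
```

step_arm --pt "0 -0.001 0.026 0 0 0" --pt "0 0 0.026 0 0 0" --pt "0 0 0.024 0 0 0" --pt "0 0 0 0 0 0" --jaw 0.1

```text
time_s: 14.92
position: [0.5811, 0.0216, 0.0996]
eef_rot: [0.664, 0.748, -0.001, -0.001]
contact_force: [-0.8, -0.2, 0.7]
grip_width: 0.0385
grasp_force: 0.0
```

step_arm --pt "0 0 0 0 0 0" --pt "0 0 0 0 0 0" --pt "0 0 0 0 0 0" --pt "0 0 0 0 0 0" --jaw 1 --grip_force 20

```text
time_s: 15.42
position: [0.5825, 0.021, 0.1021]
eef_rot: [0.663, 0.748, 0.001, 0.0]
contact_force: [-4.3, 1.2, 7.6]
grip_width: 0.0196
grasp_force: 22.7
```

```bash
sed -i 's/C=np.array(\[.580,.0215\])/C=np.array([.579,.0213])/' h.py
python3 - <<'E'
from h import *
s=ctrl.sense();print({k:np.round(s[k],4).tolist() for k in("position","contact_force","moment","grip_width","grasp_force")},heading()[0])
E
```

```text
{'position': [0.5825, 0.021, 0.1021], 'contact_force': [-4.2751, 1.1677, 7.6274], 'moment': [0.2352, 0.6267, -0.0435], 'grip_width': 0.0196, 'grasp_force': 22.6971} 6.868872114562524
```

The width reads 19.6 mm, so the pads are on the flat (20 mm, against 26 elsewhere). Now I turn it −33° to home at 154.1°.

step_arm --pt "-0.0003 0 0 0 0 0.1" --pt "-0.0003 0 0 0 0 0.1" --pt "-0.0003 0 0 0 0 0.1" --pt "-0.0003 0 0 0 0 0.1" --pt "-0.0003 0 0 0 0 0.1" --pt "-0.0002 0 0 0 0 0.072" --pt "0 0 0 0 0 0" --pt "0 0 0 0 0 0" --grip_force 40

```text
time_s: 16.42
position: [0.5816, 0.0194, 0.1021]
eef_rot: [0.848, 0.531, 0.0, -0.001]
contact_force: [-6.3, 0.6, 10.8]
grip_width: 0.0193
grasp_force: 41.7
```

Run:
```python
from h import *
s=ctrl.sense();print({k:np.round(s[k],4).tolist() for k in("position","contact_force","moment","grip_width","grasp_force")},heading()[0])
```

```text
{'position': [0.5816, 0.0194, 0.1021], 'contact_force': [-6.3491, 0.6185, 10.8049], 'moment': [0.2905, 1.1855, -0.0537], 'grip_width': 0.0193, 'grasp_force': 41.6978} -25.893243965491198
```

step_arm --pt "0 0 0 0 0 0" --pt "0 0 0 0 0 0" --pt "0 0 -0.03 0 0 0" --pt "0 0 -0.045 0 0 0" --pt "0 0 -0.05 0 0 0" --jaw -0.1

```text
time_s: 17.05
position: [0.5818, 0.0188, 0.2273]
eef_rot: [0.848, 0.531, -0.0, 0.0]
contact_force: [0.8, 0.1, 0.8]
grip_width: 0.0471
grasp_force: 0.0
```

Run:
```python
from h import *
print(ctrl.sense()["position"])
c=ctrl.capture("wrist");P=cloud(c)
m=(P[...,2]>.1335)&(P[...,2]<.14)&(np.hypot(P[...,0]-.58,P[...,1]-.02)<.03)
r=cv2.minAreaRect(P[m][:,:2].astype(np.float32)*1000);print(r)
plan((.50,.33,.19,70))
```

```text
[0.58183459 0.01881637 0.22726999]
((581.9679565429688, 20.09453010559082), (21.318458557128906, 15.572446823120117), 66.75080871582031)
11 heading -26.0 t 17.1
[[0.0221,-0.0194,0.004,0.0008,0.0002,-0.1523],[0.0248,-0.0158,0.004,0.0008,0.0002,-0.1523],[0.0269,-0.0119,0.004,0.0008,0.0002,-0.1523],[0.0284,-0.0077,0.004,0.0008,0.0002,-0.1523],[0.0292,-0.0033,0.004,0.0008,0.0002,-0.1523],[0.0294,0.0012,0.004,0.0008,0.0002,-0.1523],[0.0288,0.0056,0.004,0.0008,0.0002,-0.1523],[0.0276,0.01,0.004,0.0008,0.0002,-0.1523]]
[[0.0258,0.014,0.004,0.0008,0.0002,-0.1523],[0.0234,0.0178,0.004,0.0008,0.0002,-0.1523],[0.0204,0.0211,0.004,0.0008,0.0002,-0.1523]]
```

step_arm --pt "0.022 -0.0194 0.004 0 0 -0.152" --pt "0.025 -0.0158 0.004 0 0 -0.152" --pt "0.027 -0.012 0.004 0 0 -0.152" --pt "0.0284 -0.0077 0.004 0 0 -0.152" --pt "0.0292 -0.0033 0.004 0 0 -0.152" --pt "0.0294 0.0012 0.004 0 0 -0.152" --pt "0.0288 0.0056 0.004 0 0 -0.152" --pt "0.0276 0.01 0.004 0 0 -0.152" --jaw -0.6

```text
time_s: 18.1
position: [0.5198, 0.2469, 0.1941]
eef_rot: [0.39, 0.921, 0.0, 0.0]
contact_force: [-0.6, -0.5, 0.4]
grip_width: 0.0687
grasp_force: 0.0
```

step_arm --pt "0.026 0.014 0.004 0 0 -0.152" --pt "0.0234 0.0178 0.004 0 0 -0.152" --pt "0.02 0.021 0.004 0 0 -0.152" --pt "0 0 0 0 0 0" --pt "0 0 0 0 0 0"

```text
time_s: 18.73
position: [0.4973, 0.3301, 0.1821]
eef_rot: [0.176, 0.984, -0.0, 0.0]
contact_force: [0.4, -0.2, -0.6]
grip_width: 0.0683
grasp_force: 0.0
```

Run:
```python
from h import *
print(ctrl.sense()["position"],ctrl.sense()["grip_width"],heading()[0])
c=ctrl.capture("wrist");P=cloud(c);I=c["img"]
for k in clusters(P,.026,.036,.4,.6,.2,.45,20): print(*k)
m=(P[...,2]>.026)&(P[...,2]<.036)&(np.hypot(P[...,0]-.504,P[...,1]-.323)<.05)
q=P[m][:,:2].astype(np.float32)*1000;print("circ",cv2.minEnclosingCircle(q))
A=np.c_[q,np.ones(len(q))]
d=ctrl.outline_of("wrist","screw")
dark=(I.sum(-1)<150)&(np.hypot(P[...,0]-.504,P[...,1]-.323)<.06)&(P[...,2]<.04)
print(dark.sum(),np.nanmedian(P[dark],0))
print([(x["p"],x["pixel"]) for x in d])
top=ctrl.look_for("wrist","collar");print(top)
cv2.imwrite("pics/w4.png",I[:,:,::-1])
```

```text
[0.497262   0.33007662 0.18213543] 0.06827795380294623 69.76655119206717
[320.4, 189.6] 1019 [0.5004, 0.3232, 0.0281] [0.505, 0.3217, 0.0284]
circ ((504.890380859375, 321.6260681152344), 21.833436965942383)
0 [nan nan nan]
[(0.93, [324.9, 183.2])]
[{'pixel': [318.0, 186.9], 'p': 0.8}]
  return np.nanmean(a, axis, out=out, keepdims=keepdims)
```

View pics/w4.png

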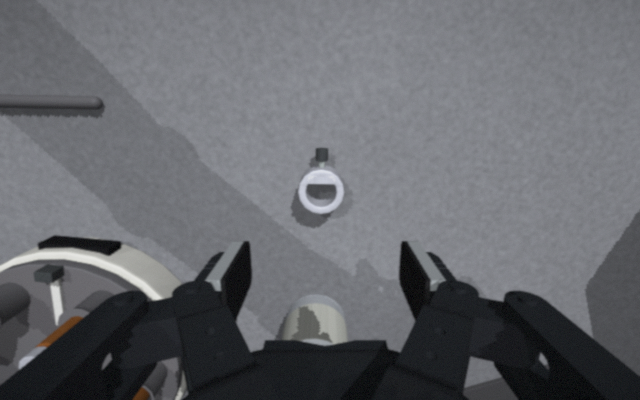

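The wrist view shows the collar ring at (321,191) with its screw head at (321.5,154). It is aligned with the jaws, and the D flat is on the screw's side.

Run:
```python
from h import *
c=ctrl.capture("wrist");I=c["img"].astype(int)
def bp(u,v,z):
    o=-c["R"].T@c["t"];d=c["R"].T@np.array([(u-c["cx"])/c["fx"],(v-c["cy"])/c["fy"],1]);return o+d*(z-o[2])/d[2]
s=I.sum(-1)[140:165,308:336];v,u=np.where(s<230);print(s.min(),len(u),u.mean()+308,v.mean()+140)
p=bp(u.mean()+308,v.mean()+140,.020);d=p[:2]-[.505,.3217];print(p,np.hypot(*d),np.degrees(np.arctan2(d[1],d[0])))
plan((.505,.3217,.05,70),(.505,.3217,0.002,70),step=.05)
```

```text
165 141 321.64539007092196 153.89361702127658
[0.47318092 0.33461524 0.02      ] 0.03434031631856075 157.90796518638393
4 heading 69.8 t 18.925
[[-0.0033,-0.0017,0.0442,-0.0,0.0002,-0.0013],[-0.0033,-0.0017,0.0442,-0.0,0.0002,-0.0013],[-0.0033,-0.0017,0.0442,-0.0,0.0002,-0.0013],[-0.0,-0.0,0.048,0.0,-0.0,-0.0]]
```

step_arm --pt "-0.0033 -0.0017 0.044 0 0 0.017" --pt "-0.0033 -0.0017 0.044 0 0 0.016" --pt "-0.0033 -0.0017 0.044 0 0 0" --pt "0 0 0.03 0 0 0" --pt "0 0 0.015 0 0 0" --pt "0 0 0 0 0 0" --pt "0 0 0 0 0 0"

```text
time_s: 19.8
position: [0.5051, 0.3231, 0.0066]
eef_rot: [0.191, 0.982, 0.001, 0.001]
contact_force: [0.1, -1.1, 1.0]
grip_width: 0.0688
grasp_force: 0.0
```

Run:
```python
from h import *
s=ctrl.sense();print(s["position"],s["contact_force"],heading()[0])
plan((.505,.3217,0.001,68))
```

```text
[0.50506205 0.32305321 0.0065789 ] [ 0.14158924 -1.06582399  1.02008295] 67.99699064676808
1 heading 68.0 t 19.8
[[-0.0004,-0.0013,0.0056,0.0017,0.0011,-0.0001]]
```

step_arm --pt "0 -0.001 0.005 0 0 0" --pt "0 0 0 0 0 0"

```text
time_s: 20.05
position: [0.5039, 0.3216, 0.0006]
eef_rot: [0.191, 0.982, 0.0, 0.0]
contact_force: [0.0, 0.0, 0.6]
grip_width: 0.0682
grasp_force: 0.0
```

step_arm --pt "0 0 0 0 0 0" --pt "0 0 0 0 0 0" --pt "0 0 0 0 0 0" --pt "0 0 0 0 0 0" --jaw 1 --grip_force 40

```text
time_s: 20.55
position: [0.5041, 0.3219, 0.001]
eef_rot: [0.191, 0.982, 0.0, 0.0]
contact_force: [-1.6, 1.2, 5.5]
grip_width: 0.0434
grasp_force: 40.2
```

Run:
```python
from h import *
s=ctrl.sense();print(s["position"],s["contact_force"],heading()[0],s["grip_width"])
p=s["position"]
plan((p[0],p[1],.22,68),(.579,.021,.22,64.1))
```

```text
[0.50407777 0.32194736 0.00095632] [-1.57596245  1.24015435  5.51626731] 68.00550726756217 0.04337952619865527
10 heading 68.0 t 20.55
[[-0.0,0.0,-0.0548,0.0002,0.0001,0.0],[-0.0,0.0,-0.0548,0.0002,0.0001,0.0],[-0.0,0.0,-0.0548,0.0002,0.0001,0.0],[-0.0,0.0,-0.0548,0.0002,0.0001,0.0],[-0.0304,-0.0418,0.0,-0.0,0.0,0.0113],[-0.0308,-0.0415,0.0,-0.0,0.0,0.0113],[-0.0313,-0.0411,0.0,-0.0,0.0,0.0113],[-0.0318,-0.0408,0.0,-0.0,0.0,0.0113]]
[[-0.0322,-0.0404,0.0,-0.0,0.0,0.0113],[-0.0327,-0.04,0.0,-0.0,0.0,0.0113]]
```

step_arm --pt "0 0 -0.055 0 0 0" --pt "0 0 -0.055 0 0 0" --pt "0 0 -0.055 0 0 0" --pt "0 0 -0.055 0 0 0" --pt "-0.0304 -0.042 0 0 0 0.0113" --pt "-0.0308 -0.0415 0 0 0 0.0113" --pt "-0.0313 -0.041 0 0 0 0.0113" --pt "-0.0318 -0.041 0 0 0 0.0113"

```text
time_s: 21.55
position: [0.5537, 0.1191, 0.2203]
eef_rot: [0.213, 0.977, 0.0, -0.0]
contact_force: [0.8, 0.7, -1.8]
grip_width: 0.0432
grasp_force: 41.7
```

step_arm --pt "-0.0322 -0.04 0 0 0 0.0113" --pt "-0.0327 -0.04 0 0 0 0.0113" --pt "0 0 0.03 0 0 0" --pt "0 0 0.02 0 0 0" --pt "0 0 0 0 0 0" --pt "0 0 0 0 0 0"

```text
time_s: 22.3
position: [0.5792, 0.021, 0.1711]
eef_rot: [0.224, 0.975, 0.0, 0.0]
contact_force: [0.5, -0.1, -1.6]
grip_width: 0.0434
grasp_force: 41.7
```

Run:
```python
from h import *
s=ctrl.sense();print(s["position"],s["contact_force"],heading()[0],s["grip_width"])
c=ctrl.capture("wrist");P=cloud(c);I=c["img"]
for k in clusters(P,.175,.215,.5,.66,-.05,.1,20): print(*k)
for k in clusters(P,.125,.14,.45,.72,-.13,.16,20): print("z13",*k)
plan((.578,.0214,.145,64.1))
for X in((.579,.021,.135),(.579,.021,.2)):print(proj(c,X))
cv2.imwrite("pics/w5.png",I[:,:,::-1])
```

```text
[0.57922275 0.02099613 0.17105378] [ 0.5232845  -0.13175422 -1.63628834] 64.13316679325601 0.04344780841701738
[324.4, 267.0] 13713 [0.5743, 0.0234, 0.1974] [0.5716, 0.0239, 0.195]
[208.7, 290.8] 57 [0.5561, -0.0124, 0.2143] [0.5557, -0.0133, 0.2134]
[437.9, 290.4] 41 [0.5903, 0.0578, 0.2139] [0.5902, 0.0581, 0.2132]
z13 [246.9, 94.8] 1261 [0.495, 0.015, 0.1312] [0.4949, 0.0143, 0.1293]
z13 [403.7, 94.5] 1255 [0.5315, 0.0904, 0.1313] [0.5317, 0.0907, 0.1293]
z13 [184.7, 222.5] 1015 [0.5419, -0.0543, 0.1312] [0.5423, -0.0556, 0.1291]
z13 [465.9, 221.4] 1013 [0.6144, 0.0964, 0.1311] [0.6154, 0.0969, 0.129]
z13 [310.3, 211.8] 29 [0.5694, 0.0152, 0.1283] [0.5697, 0.0154, 0.1276]
z13 [339.9, 211.9] 43 [0.5771, 0.0314, 0.1283] [0.5784, 0.0305, 0.1279]
z13 [271.7, 326.8] 271 [0.6287, -0.0421, 0.1309] [0.6289, -0.0442, 0.1289]
z13 [378.9, 327.4] 184 [0.6594, 0.0205, 0.1309] [0.6614, 0.0203, 0.1288]
1 heading 64.1 t 22.35
[[0.0015,-0.0003,0.0263,0.0008,0.0012,0.0006]]
(np.float64(325.9003088061618), np.float64(225.55450328055147))
(np.float64(326.3797496615396), np.float64(284.62467108249797))
```

View pics/w5.png

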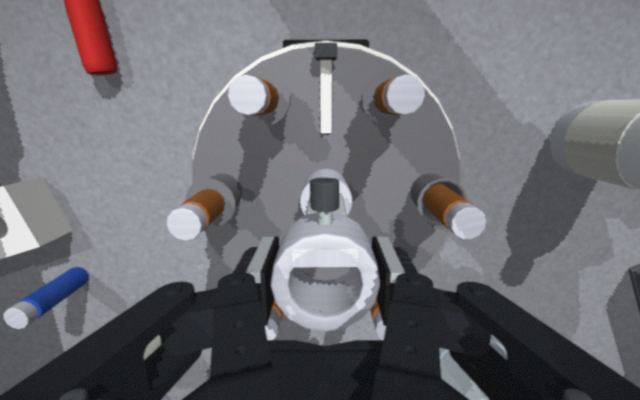

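The wrist view shows the screw (323,193) pointing at the home bar (326,60–130). The bore is centred at (325,282) and the shaft is just behind it. The screw is about 1.3° ccw off, so I'll correct that and measure the held collar's centre.

Run:
```python
from h import *
c=ctrl.capture("wrist");P=cloud(c);I=c["img"]
m=(P[...,2]>.1955)&(P[...,2]<.206)&(np.hypot(P[...,0]-.579,P[...,1]-.021)<.026)
m[:, :270]=0;m[:,382:]=0
q=P[m][:,:2].astype(np.float32)*1000;print(len(q),np.median(P[m],0),cv2.minEnclosingCircle(q))
h=np.radians(64.1);tx=np.array([-np.sin(h),np.cos(h)]);ty=np.array([np.cos(h),np.sin(h)])
d=q/1000-ctrl.sense()["position"][:2]
print("tx",np.percentile(d@tx,[0,1,99,100]).round(4),"ty",np.percentile(d@ty,[0,1,99,100]).round(4))
m2=(I.sum(-1)<200)&(P[...,2]>.17)&(P[...,2]<.2);m2[:170]=0;m2[215:]=0;m2[:,:305]=0;m2[:,345:]=0
a=P[m2].mean(0)if m2.any() else 0;print(m2.sum(),a)
if m2.any():
    e=a[:2]-ctrl.sense()["position"][:2];print("screw ang",np.degrees(np.arctan2(e[1],e[0])))
```

```text
5987 [0.5755449  0.02244334 0.19839221] ((579.7628784179688, 20.149311065673828), 24.690204620361328)
tx [-0.0228 -0.021   0.0201  0.0211] ty [-0.0227 -0.0224  0.0208  0.0212]
191 [0.54728499 0.03400312 0.18845522]
screw ang 158.09151841736195
```

step_arm --pt "0.0007 0 0.015 0 0 0.035" --pt "0 0 0.015 0 0 0" --pt "0 0 0.006 0 0 0" --pt "0 0 0.005 0 0 0" --pt "0 0 0.004 0 0 0" --pt "0 0 0 0 0 0"

```text
time_s: 23.15
position: [0.5782, 0.0211, 0.1252]
eef_rot: [0.241, 0.971, -0.0, -0.0]
contact_force: [-1.5, -0.2, -2.4]
grip_width: 0.0436
grasp_force: 41.7
```

Run:
```python
from h import *
s=ctrl.sense();print(s["position"],s["contact_force"],s["moment"],heading()[0],s["grip_width"])
```

```text
[0.57819881 0.02112086 0.1251501 ] [-1.46175529 -0.15442925 -2.43702568] [-0.0038287  -0.01509614  0.01812953] 62.11395581087597 0.04355612675674546
```

It has slid 11 mm onto the shaft with no resistance. I'll lower it on.

step_arm --pt "0 0 0.008 0 0 0" --pt "0 0 0.008 0 0 0" --pt "0 0 0.008 0 0 0" --pt "0 0 0.008 0 0 0" --pt "0 0 0.003 0 0 0" --pt "0 0 0 0 0 0"

```text
time_s: 23.9
position: [0.5782, 0.0211, 0.0901]
eef_rot: [0.241, 0.971, -0.0, -0.0]
contact_force: [-0.1, -0.8, -0.7]
grip_width: 0.0434
grasp_force: 41.7
```

step_arm --pt "0 0 0.002 0 0 0" --pt "0 0 0.002 0 0 0" --pt "0 0 0 0 0 0"

```text
time_s: 24.28
position: [0.5782, 0.0212, 0.0862]
eef_rot: [0.241, 0.971, 0.0, -0.0]
contact_force: [-0.1, -0.3, -1.2]
grip_width: 0.0431
grasp_force: 41.7
```

Run:
```python
from h import *
s=ctrl.sense();print(s["position"],s["contact_force"],s["moment"],heading()[0],s["grip_width"])
c=ctrl.capture("wrist");P=cloud(c);I=c["img"]
z=s["position"][2]
m=(P[...,2]>z+.024)&(P[...,2]<z+.036)&(np.hypot(P[...,0]-.579,P[...,1]-.021)<.022);print(m.sum(),"collar top",np.percentile(P[m][:,2],[10,50,90]))
for k in clusters(P,.125,.14,.45,.72,-.13,.16,60): print("z13",*k)
cv2.imwrite("pics/w6.png",I[:,:,::-1])
```

```text
[0.57816139 0.0211818  0.08621906] [-0.12918754 -0.34557228 -1.18420891] [-0.02965515 -0.0007646   0.00874142] 62.11629623788479 0.04305800935192637
5237 collar top [0.11228604 0.11349501 0.11731111]
z13 [465.7, 81.2] 4734 [0.5313, 0.0901, 0.1312] [0.5317, 0.0909, 0.1294]
z13 [172.2, 92.7] 4657 [0.4952, 0.0156, 0.1312] [0.4949, 0.0146, 0.1294]
z13 [570.2, 299.0] 3304 [0.6132, 0.0961, 0.131] [0.6157, 0.097, 0.1291]
z13 [212.3, 291.7] 1912 [0.5534, -0.0091, 0.1359] [0.5551, -0.0073, 0.1325]
z13 [437.2, 291.7] 1930 [0.5882, 0.0557, 0.136] [0.5874, 0.0577, 0.1325]
z13 [84.0, 312.1] 2602 [0.5403, -0.0528, 0.131] [0.5403, -0.0557, 0.1291]
z13 [327.2, 312.0] 3606 [0.578, 0.0209, 0.1328] [0.5792, 0.0207, 0.13]
```

View pics/w6.png

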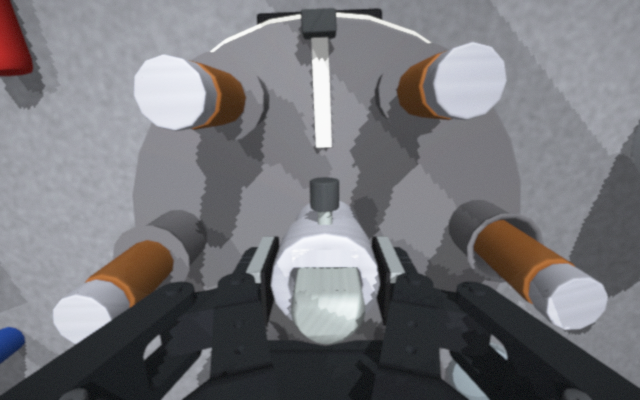

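The collar is around the shaft with the screw at (325,193), in line with the home bar (319,40)–(323,147). I'll press down gently to seat it and measure the screw angle.

step_arm --pt "0 0 0.001 0 0 0" --pt "0 0 0.001 0 0 0" --pt "0 0 0 0 0 0"

```text
time_s: 24.7
position: [0.5784, 0.0211, 0.0858]
eef_rot: [0.241, 0.971, 0.0, 0.0]
contact_force: [-6.2, -0.2, 16.7]
grip_width: 0.0431
grasp_force: 43.2
```

Run:
```python
from h import *
s=ctrl.sense();print(s["position"],s["contact_force"],s["moment"],heading()[0],s["grip_width"])
c=ctrl.capture("wrist");P=cloud(c);I=c["img"].astype(int);S=I.sum(-1)
def bp(u,v,z):
    o=-c["R"].T@c["t"];d=c["R"].T@np.array([(u-c["cx"])/c["fx"],(v-c["cy"])/c["fy"],1]);return (o+d*(z-o[2])/d[2])[:2]
def ang(d):return np.degrees(np.arctan2(d[1],d[0]))
mk=np.zeros_like(S,bool);mk[172:212,300:350]=1
v,u=np.where(mk&(S<230));sc=P[mk&(S<230)];print("screw px",len(u),u.mean(),v.mean(),np.median(sc,0))
w=np.zeros_like(S,bool);w[45:145,305:335]=1;v,u=np.where(w&(S>560));b=P[w&(S>560)];b=b[np.abs(b[:,2]-.056)<.006]
vx,vy,x0,y0=cv2.fitLine(b[:,:2].astype(np.float32),cv2.DIST_HUBER,0,1e-4,1e-4).ravel();d=np.array([vx,vy])*(-1 if vx>0 else 1)
print("bar",len(b),ang(d),b.mean(0)); bm=b[:,:2].mean(0)
m=(P[...,2]>.132)&(P[...,2]<.1345)&(np.hypot(P[...,0]-.579,P[...,1]-.021)<.02)
caps={}
n=[k[3][:2] for k in clusters(P,.125,.14,.45,.56,-.08,.12,2000)]
print(n)
# axis from line bar->back 78mm
ax=bm-d*0.078;print("axis via bar",ax)
for A in (C,np.array([.5789,.0207]),ax): print("screw ang",ang(np.median(sc,0)[:2]-A),"bar mid ang",ang(bm-A))
```

```text
[0.57839917 0.02112216 0.0858498 ] [-6.21759232 -0.23689295 16.6693256 ] [-0.03352897  1.33435776  0.0261605 ] 62.10230281958519 0.043065866955585744
screw px 287 322.5296167247387 190.73170731707316 [0.54619156 0.03632691 0.10354288]
bar 1448 154.47237 [0.51573125 0.05170869 0.05512842]
[[0.5318, 0.0908], [0.4947, 0.0146], [0.5404, -0.0552]]
axis via bar [0.5861167  0.01809488]
screw ang 155.39128945898435 bar mid ang 154.3297881311483
screw ang 154.46321506786384 bar mid ang 153.85419858988905
screw ang 155.45593696931826 bar mid ang 154.47237144366466
```

The collar is seated, with a 17 N reaction at z .086. The screw is at ~155° and the bar at ~154.3°. Handing in.

```bash
python3 -c "
from h import *
print(ctrl.sense()['contact_force'],ctrl.finish_job())"
```

```text
the job is handed in; nothing more can be done
[-5.94510521 -0.62379746 15.98866858] None
```

The job is handed in at about 25 s of the 72 s allowed: both vials stand in their cups, the shaft's flat is turned to home, and the collar is seated on the hub, still gripped, with its screw within about 1° of the home mark by my camera measurement; no verdict came back.

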